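# Roof on the open nest box

### The arm

A 6-joint arm with a two-finger parallel gripper is mounted at the origin on the work surface. World frame = base frame: x ahead of the robot, y to its left, z up, the work surface at z = 0. Lengths are in m, angles in degrees, forces in N, time in s.
With the tool pointing down it reaches from about 0.275 to 0.825 m from the base axis. Payload 5.2 kg.
Tool frame: the origin (TCP) lies midway between the tips of the shut fingers; the grasp point (between the pads) lies 19 mm behind it (r.pinch_z is the distance from the TCP to the grasp point, in m); z points along the fingers, y is the line along which they close (so a half turn about z gives the same grasp; the last joint's range is limited). The gripper opens to 93 mm and grips with 3 to 60 N. Pads are 15 mm wide; open, the fingers measure 128 mm over their backs; the gripper's body (75 mm by 188 mm) begins 65 mm behind the grasp point.
Start: joints at [65.501, 14.817, 87.949, -0, 77.235, -11.62], TCP at [0.123, 0.536, 0.219] pointing down, gripper open.
Joint ranges: [-179.93, 179.93], [-52.35, 119.4], [10.71, 147.94], [-69.91, 249.91], [12.55, 155.21], [-178.61, 178.61]. Speed limits (degrees/s): [147.25, 147.25, 180, 180, 180, 180].

### API

Orientations are given as [roll, pitch, yaw] about the fixed x, y, z axes, in that order (R = Rz(yaw) Ry(pitch) Rx(roll)).
In Python, from bench import r gives the robot as it stands.
- The arm moves only by the shell command python3 -m inch 'ROWS' [FORCE]. ROWS is JSON, a list of rows, each a list of 3 entries, a list of its own where there are three numbers: the finger opening in mm, from 0 to 93, then the shift along the tool's x, y, z in units of 25 mm (1.0 is 25 mm), then the turn about the tool's z in degrees. In form: [[claw, [dx, dy, dz], yaw], ...]. A call has 1 to 20 rows; each row is the pose to reach, as a shift and turn from the pose commanded when the call began, along the tool's axes at that moment; what a row does not reach only later rows make up. A row lasts 1/12 s, in which the tool goes at most 41.7 mm and 7.16 degrees, less where a joint would pass 70% of its speed; a pose out of reach is approached as far as the arm can. A call with a gripper value outside its range is refused whole. The fingers move at their own pace and stop on an object; FORCE is the grip in N (left out, the last holds). Time passes only in rows, so rows that repeat a pose let the fingers close. It gives the time, the measured TCP pose, the force, the opening and the grip force at its end, in the units of the state.
- r.state(): the state, without advancing time (a new reading comes with each control period).
- r.read_camera(name): name is "scene" or "top"; returns a dict with "image" (420x560x3 uint8, red, green, blue), "depth" (420x560 float32, m along the optical axis (not along the pixel's ray), 0 where there is no reading), "vertical_fov" (degrees; the focal length in pixels is half the picture's height over the tangent of half this angle, whatever the lens; pixels are square), "cx", "cy" (the principal point, pixels), "R" (3x3) and "t" (3): a world point X has camera coordinates R X + t. Camera axes: x right, y down, z forward; pixel columns grow to the right and rows downward; lengths in m; the calibration is good to about 2 mm. A picture is of the moment at which its call begins.
- r.finish_job(): hands the job in; it is judged then, once.
The state is a dict: "time_s": time; "qpos": joint angles; "joint_velocities": joint speeds; "joint_torque": joint torques, N m; "ee_pos": TCP position; "orientation": TCP orientation; "force": force on the tool from outside, world axes, zero at the start; "wrist_torque": the same for the moment, N m; "width": finger opening in m; "finger_force": force on a finger pad.
Only numpy, scipy, OpenCV 4.12 (cv2) and the standard library are available. Lean on these libraries where they do the work, as an engineer would, in place of code of your own. Each camera call takes 0.05 s, during which the arm holds its last target. There are 200 camera calls.

### The job

One wooden nest box on the bench still has no roof: take the larger of the two loose plywood roofs (each has a grip bar on top) and lay it on the box's sloping top, ready for screwing. It must lie flat on the slope, square with the box, centred side to side, with its rear edge close up to the back board (a gap of no more than 2 cm) and its front edge overhanging the front. Leave the smaller roof where it lies.

Things in the scene. Friction and masses are not known exactly. Their poses are not given: they have to be found in the camera images.
- roof_large: larger loose roof: plywood plate 160 mm (x) by 150 (y), 9 thick, flat on the bench at first, with a wooden grip bar on top across its middle: 20 mm wide (x), 100 long (y), rising 28 above the plate. 0.11 to 0.22 kg. Origin: centre of the plate's underside, z towards the bar. Same after a half turn about z
- roof_small: the smaller loose roof, made alike: plate 105 mm (x) by 100 mm (y), 9 mm thick, grip bar 20 mm wide, 70 mm long; origin at the centre of its underside. Not to be used or moved
- nestbox: the roofless, open-topped nest box, fixed to the bench: 130 mm deep (x), 120 wide (y), walls 12. Origin: centre of its underside; x points from front (black entrance hole) to back, z up. Its top edges slope 15 degrees, from 170 mm high at the front up to 205 at the back. The back board (90 mm wide) stands at x = +65 mm and rises to 255. Another box farther off already has its roof
- seat (a point): point on the sloping plane of the nest box's top, 182 mm above the bench, where the large roof's underside centre lies when centred side to side with a 10 mm gap from its rear edge to the back board. x points up the slope (15 degrees above level) to the back board, y is level along the box's width, z stands square to the slope
Things that resemble listed ones, but are neither listed nor needed, are in the scene too. What is shaped like the roof_large but orange is not meant.

How it is judged:
By the outcome, as a careful person would: the job done as asked, in the order asked, and still so for the second after the job is handed in, with the robot touching nothing.
It also fails if it takes over 38 s, if anything falls off the work surface, if the arm or the gripper's body presses on something with over 40 N, if the wrist force passes 120 N, or if a joint passes its speed limit or range.

## Working session

There is one attempt and no reset: what is moved stays moved. The work goes in short steps, Python scripts to look and compute and a shell command to move; the robot and the scene stay as the last step left them, time stands still between calls to the robot, and variables do not carry over. Pictures are saved under pics/ and viewed, at most 10 in all, crops included, and the job is handed in when it is done.

```bash
mkdir -p pics; cat > h.py <<'E'
import numpy as np, cv2
from bench import r
def shot(n):
    c=r.read_camera(n); d=c["depth"]; f=d.shape[0]/2/np.tan(np.radians(c["vertical_fov"])/2)
    v,u=np.mgrid[:d.shape[0],:d.shape[1]]
    P=np.stack([(u-c["cx"])/f*d,(v-c["cy"])/f*d,d],-1)
    W=(P-np.array(c["t"]))@np.array(c["R"])
    W[d==0]=np.nan
    return c["image"],W
def save(im,n): cv2.imwrite("pics/"+n,cv2.cvtColor(im,cv2.COLOR_RGB2BGR))
E
python3 - <<'E'
from h import *
for n in("scene","top"):
    im,W=shot(n); save(im,n+"0.png"); np.savez(n+"0.npz",im=im,W=W)
print(r.state())
E
```

```text
{'time_s': 0.1, 'qpos': array([ 6.55006523e+01,  1.48547244e+01,  8.80048697e+01, -9.75526050e-04,
        7.72363815e+01, -1.16198960e+01]), 'joint_velocities': array([-0.07319303, -0.08016918, -0.15048835,  0.07494898,  0.00954343,
        0.03768244]), 'joint_torque': array([ 1.60662639e-03, -4.38214731e+01, -2.84639132e+01,  7.21912645e-02,
        3.63575877e-02, -5.59998921e-05]), 'ee_pos': array([0.1223672 , 0.53569585, 0.2179038 ]), 'orientation': array([-1.79905800e+02, -1.83996286e-02,  1.67120750e+02]), 'force': array([-0.12706269,  0.11598466,  0.18872184]), 'wrist_torque': array([-0.00479031,  0.0060338 , -0.00722416]), 'finger_force': 0.0, 'width': 0.09311913227929448}
```

View pics/scene0.png

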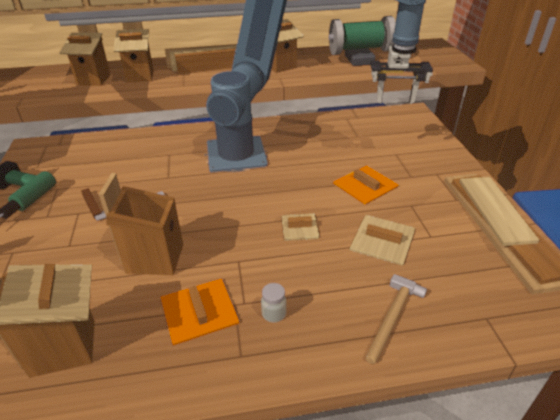

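View pics/top0.png

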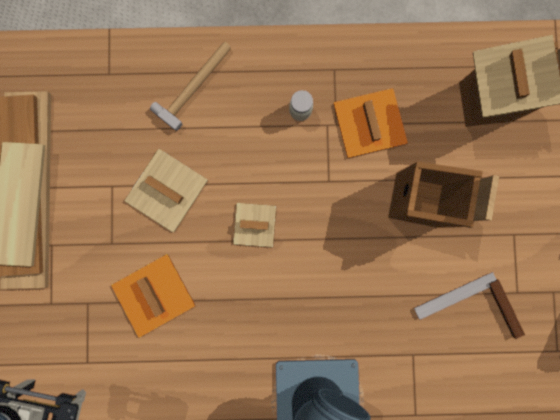

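The top view shows the large natural roof at (165,190) and the small one at (255,225). The orange decoys are at (370,122) and (152,295). The open box is at (445,195), with its hole on the left and its back board on the right at (487,197). The roofed box at (518,75) is already done. I'll measure the large natural roof and the box.

```bash
cat > m.py <<'E'
from h import *
def rect(m,W,tag):
    p=W[m][:,:2].astype(np.float32)*1000
    (c,s,a)=cv2.minAreaRect(p); print(tag,m.sum(),np.round(c,1),np.round(s,1),round(a,1),'z',np.round(np.nanmedian(W[m][:,2])*1000,1))
def win(W,u0,u1,v0,v1):
    m=np.zeros(W.shape[:2],bool); m[v0:v1,u0:u1]=1; return m
E
python3 - <<'E'
from m import *
d=np.load("top0.npz"); im,W=d["im"],d["W"]; z=W[...,2]
for t,w in(("large",(115,215,140,240)),("small",(228,282,195,255))):
    k=win(W,*w); rect(k&(z>.005)&(z<.016),W,t+" plate"); rect(k&(z>.025)&(z<.05),W,t+" bar")
k=win(W,395,510,150,240)
rect(k&(z>.163)&(z<.262),W,"box all"); rect(k&(z>.163)&(z<.208),W,"box rim"); rect(k&(z>.235)&(z<.262),W,"back")
m=k&(z>.165)&(z<.205); P=W[m]; A=np.c_[P[:,:2],np.ones(len(P))]
for _ in range(5):
    c=np.linalg.lstsq(A,P[:,2],rcond=None)[0]; e=abs(A@c-P[:,2]); q=e<.004; A,P=A[q],P[q]
print("plane",c,len(P),"slope",np.degrees(np.arctan(np.hypot(*c[:2]))),"dir",np.degrees(np.arctan2(c[1],c[0])))
a=cv2.resize(im[135:260,110:290],None,fx=3,fy=3); b=cv2.resize(im[150:245,390:510],(360,285)); 
o=np.zeros((375,900,3),np.uint8); o[:,:540]=a; o[:285,540:]=b; save(cv2.resize(o,(800,333)),"crop.png")
E
```

```text
large plate 3235 [541.2 380.2] [253.6 247.6] 88.7 z 8.8
large bar 337 [538.3 376.1] [100.3  20.2] 56.4 z 36.4
small plate 1332 [444. 149.] [126.8 110.4] 79.2 z 8.9
small bar 227 [444.3 150.5] [69.7 19.8] 84.3 z 36.6
box all 2605 [ 497.7 -274. ] [144.3 121.5] 77.1 z 195.6
box rim 1878 [ 498.2 -271.9] [139.9 121.5] 77.1 z 184.8
back 466 [ 483.1 -337.2] [14.5 90.4] 77.7 z 253.1
plane [-0.05564138 -0.2187451   0.15286161] 780 slope 12.719142949621833 dir -104.27145378696835
```

View pics/crop.png

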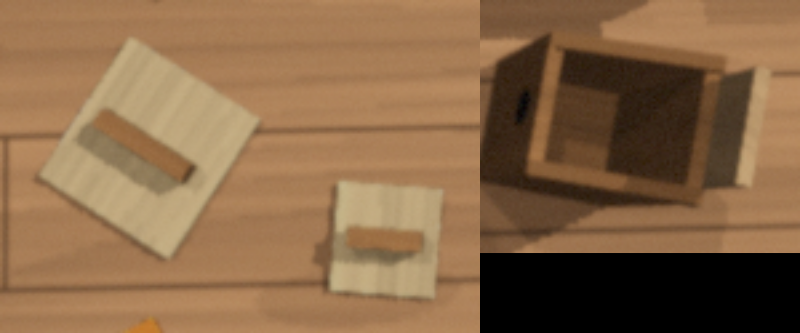

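The crop shows both natural plywood roofs. The large one (crop centre 150,150) has a measured bar of 100x20, and the small one (385,240) has 70x20. The open box is on the right with its back board at (745,130). The target is the large natural roof at (165,190). The box fit is consistent: origin (499,-267) mm, x axis about -102.8°.

```bash
cat >> m.py <<'E'
from scipy.spatial.transform import Rotation as Ro
def go(x,y,z,yaw):
    s=r.state(); o=s["orientation"]; R=Ro.from_euler("xyz",[180,0,o[2]],degrees=True).as_matrix()
    d=R.T@(np.array([x,y,z])-s["ee_pos"])/.025
    print("t",round(s["time_s"],2),"pos",np.round(s["ee_pos"],4),np.round(o,2),"w",round(s["width"],4),"F",np.round(s["force"],1),"-> shift",np.round(d,2),"turn",round(-(yaw-o[2]+180)%360-180 if 0 else ((o[2]-yaw+180)%360-180),1))
E
python3 - <<'E'
from m import *
d=np.load("top0.npz"); W=d["W"]; z=W[...,2]
k=win(W,115,215,140,240); P=W[k&(z>.030)&(z<.042)][:,:2]; c=P.mean(0); w,V=np.linalg.eigh(np.cov((P-c).T)); a=np.degrees(np.arctan2(V[1,1],V[0,1]))%180
print(c,a,np.sqrt(w*12))
m=k&(z>.006)&(z<.012); n,l,s,cc=cv2.connectedComponentsWithStats(cv2.morphologyEx(m.astype(np.uint8),cv2.MORPH_OPEN,np.ones((5,5))))
i=1+s[1:,4].argmax(); rect((l==i),W,"plate")
go(.5383,.3761,.2,a)
E
```

```text
[0.53814022 0.37584002] 56.30367231175388 [0.02029979 0.10084653]
plate 93 [584.2 401.6] [31.7 18.7] 0.3 z 8.9
t 0.1 pos [0.1224 0.5357 0.2179] [-1.7991e+02 -2.0000e-02  1.6712e+02] w 0.0931 F [-0.1  0.1  0.2] -> shift [-17.64  -2.51   0.72] turn 110.8
```

```bash
python3 -m inch '[[60,[-1.6,-0.2,0],7],[60,[-3.2,-0.4,0],14],[60,[-4.8,-0.6,0],21],[60,[-6.4,-0.9,0],28],[60,[-8,-1.1,0],35],[60,[-9.6,-1.3,0],42],[60,[-11.2,-1.5,0],49],[60,[-12.8,-1.8,0],56],[60,[-14.4,-2,0],63],[60,[-16,-2.2,0.3],70],[60,[-17.64,-2.51,0.7],77],[60,[-17.64,-2.51,1.5],84],[60,[-17.64,-2.51,2],91],[60,[-17.64,-2.51,2.5],98],[60,[-17.64,-2.51,3],105],[60,[-17.64,-2.51,3.5],110.8],[60,[-17.64,-2.51,4],110.8],[60,[-17.64,-2.51,4],110.8],[60,[-17.64,-2.51,4],110.8]]' 20; python3 - <<'E'
from m import *
im,W=shot("top"); z=W[...,2]; save(im,"t1.png")
go(.5382,.376,.0125,56.3)
E
```

```text
time_s: 1.68
ee_pos: [0.5378, 0.3763, 0.1175]
orientation: [-179.9, 0.1, 56.4]
force: [0.4, -0.2, 0.3]
width: 0.0601
finger_force: 0.0
t 1.73 pos [0.5384 0.3767 0.1186] [-1.7998e+02  3.0000e-02  5.6350e+01] w 0.0599 F [-0.4 -1.1 -0.3] -> shift [-0.03  0.01  4.25] turn 0.1
```

View pics/t1.png

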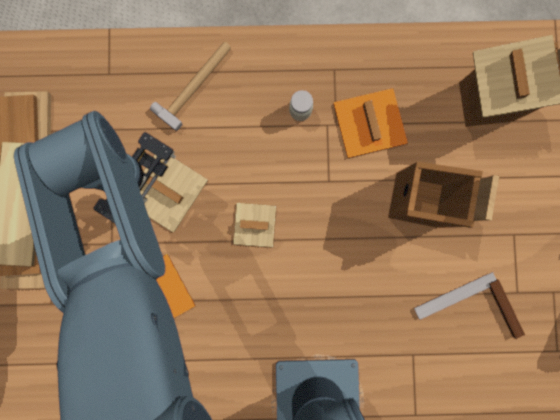

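The arm is over the large roof at (160,185), with the fingers straddling the bar. Next I'll descend, grip and lift.

```bash
python3 -m inch '[[60,[0,0,1.3],0],[60,[0,0,2.6],0],[60,[0,0,3.6],0],[60,[0,0,4.2],0],[60,[0,0,4.2],0],[15,[0,0,4.2],0],[15,[0,0,4.2],0],[15,[0,0,4.2],0],[15,[0,0,4.2],0],[15,[0,0,4.2],0],[15,[0,0,4.2],0],[15,[0,0,4],0],[15,[0,0,3],0],[15,[0,0,1.5],0],[15,[0,0,0],0],[15,[0,0,-1.5],0],[15,[0,0,-3],0],[15,[0,0,-4.5],0],[15,[0,0,-6],0],[15,[0,0,-6],0]]' 25; python3 - <<'E'
from m import *
go(.5036,-.2473,.27,-12.9)
E
```

```text
time_s: 3.4
ee_pos: [0.5413, 0.3782, 0.2787]
orientation: [179.6, -0.7, 56.3]
force: [1.1, -0.6, -0.4]
width: 0.0198
finger_force: 25.0
t 3.4 pos [0.5413 0.3782 0.2787] [179.56  -0.74  56.33] w 0.0198 F [ 1.1 -0.6 -0.4] -> shift [-21.66  12.62   0.35] turn 69.2
```

```bash
python3 -m inch '[[15,[-0.5,0.3,-0.7],2],[15,[-1.6,0.9,-0.7],6],[15,[-3,1.7,-0.7],11],[15,[-4.4,2.5,-0.7],16],[15,[-5.8,3.4,-0.7],21],[15,[-7.2,4.2,-0.7],26],[15,[-8.6,5,-0.7],31],[15,[-10,5.8,-0.7],36],[15,[-11.4,6.6,-0.7],41],[15,[-12.8,7.4,-0.7],46],[15,[-14.2,8.2,-0.7],51],[15,[-15.6,9,-0.7],56],[15,[-17,9.8,-0.7],60],[15,[-18.4,10.6,-0.7],64],[15,[-19.8,11.5,-0.7],67],[15,[-21,12.2,-0.7],69],[15,[-21.6,12.6,-0.7],69.2],[15,[-21.6,12.6,-0.7],69.2],[15,[-21.6,12.6,-0.7],69.2],[15,[-21.6,12.6,-0.7],69.2]]'; python3 - <<'E'
from m import *
im,W=shot("top"); save(im,"t2.png"); np.savez("t2.npz",im=im,W=W)
im,W=shot("scene"); save(im,"s2.png"); np.savez("s2.npz",im=im,W=W)
go(.5036,-.2473,.27,-12.9)
E
```

```text
time_s: 5.07
ee_pos: [0.5009, -0.2463, 0.2858]
orientation: [-179.9, 0.0, -12.9]
force: [-0.1, 0.4, -0.8]
width: 0.0197
finger_force: 25.0
t 5.17 pos [ 0.5012 -0.2458  0.2862] [-1.7997e+02  1.0000e-02 -1.2780e+01] w 0.0197 F [-0.5 -0.4 -1.8] -> shift [0.11 0.04 0.65] turn 0.1
```

View pics/s2.png

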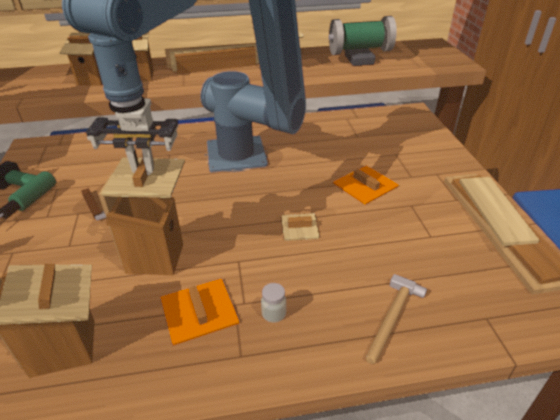

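View pics/t2.png

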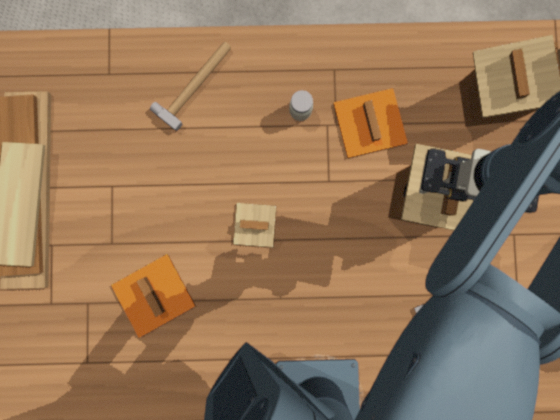

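The roof is held level over the box (scene 145,175; top 440,190). Next I'll measure its offset in the box's axes.

```bash
cat >> m.py <<'E'
A=np.radians(-102.85); U=np.array([np.cos(A),np.sin(A)]); V=np.array([-U[1],U[0]]); O=np.array([.4991,-.267])
def box(W): q=W[...,:2]-O; return np.stack([q@U,q@V,W[...,2]],-1)*1000
E
python3 - <<'E'
from m import *
d=np.load("t2.npz"); W=d["W"]; B=box(W)
for n in("t2","s2"):
    d=np.load(n+".npz"); B=box(d["W"]); im=d["im"].astype(int)
    m=(abs(B[...,0])<140)&(abs(B[...,1])<120)&(B[...,2]>262)&(B[...,2]<292)&(im[...,1]>110)&(im[...,0]-im[...,2]>25)
    P=B[m]; print(n,m.sum(),"z",np.round(np.percentile(P[:,2],[5,50,95]),1))
    for lo in range(-110,60,15):
        q=P[(P[:,0]>=lo)&(P[:,0]<lo+15)]
        if len(q)>15: print(lo,len(q),np.round(np.percentile(q[:,1],[1,99]),1),np.round(np.median(q[:,2]),1))
    for lo in range(-90,90,20):
        q=P[(P[:,1]>=lo)&(P[:,1]<lo+20)]
        if len(q)>15: print("v",lo,len(q),np.round(np.percentile(q[:,0],[1,99]),1))
e=r.state()["ee_pos"]; print(box(np.array(e)))
E
```

```text
t2 1798 z [275.5 277.8 280.2]
-110 319 [-77.8  67.3] 277.9
-95 571 [-78.8  67.4] 277.9
-80 200 [-79.8  68.6] 277.7
-65 57 [-79.5  68.8] 277.4
-50 118 [-79.   68.8] 277.9
-35 152 [-80.1  68.4] 277.8
-20 128 [-80.4  68.7] 277.8
-5 181 [-80.2  67.8] 277.8
10 72 [-48.6 -18. ] 277.5
v -90 266 [-100.9   -0.4]
v -70 386 [-101.5    8.4]
v -50 276 [-101.8   17.4]
v -30 196 [-102.5   23.1]
v -10 117 [-102.5  -81.2]
v 10 144 [-102.4  -33.5]
v 30 142 [-102.6  -33.4]
v 50 271 [-102.     4.1]
s2 1839 z [272.8 276.6 278.7]
-110 127 [-74.3  73.5] 276.7
-95 244 [-75.   74.1] 276.7
-80 222 [-75.2  74.1] 276.8
-65 147 [-43.8  75.2] 276.6
-50 150 [-11.4  74.5] 276.8
-35 85 [-72.7  76.3] 276.7
-20 75 [40.5 76. ] 276.5
-5 115 [-70.9  75.2] 276.7
10 177 [-75.8  74.9] 276.5
25 209 [-56.1  74.7] 276.5
40 236 [-71.5  74.6] 276.6
55 52 [-73.7  73.2] 276.3
v -90 38 [-98.3  57.2]
v -70 102 [-100.4   58.4]
v -50 124 [-100.6   57.4]
v -30 148 [-101.7   57.6]
v -10 229 [-100.8   55.8]
v 10 265 [-101.1   56.5]
v 30 314 [-100.8   56.9]
v 50 375 [-101.    55.8]
v 70 244 [-99.7  56.1]
[-21.17997575  -2.6308591  286.2483113 ]
```

```bash
python3 - <<'E'
from m import *
for n in("top0","scene0","top0"):
    B=box(np.load(n+".npz")["W"]); k=(abs(B[...,0])<95)&(abs(B[...,1])<90)
    P=B[k&(B[...,2]>225)&(B[...,2]<262)]; print(n,"board v",np.round(np.percentile(P[:,1],[1,99]),1),"u",np.round(np.percentile(P[:,0],[1,50,99]),1),"ztop",np.round(P[:,2].max(),1))
    P=B[k&(B[...,2]>162)&(B[...,2]<208)]; Q=P[abs(P[:,2]-(170+(P[:,0]+65)*.268))<6]
    print(" rim v",np.round(np.percentile(Q[:,1],[1,99]),1),"u",np.round(np.percentile(Q[:,0],[1,99]),1),"dz",np.round(np.median(Q[:,2]-(170+(Q[:,0]+65)*.268)),1))
E
```

```text
top0 board v [-44.8  43.9] u [64.9 67.1 77.9] ztop 258.5
 rim v [-60.3  60. ] u [-64.1  67.1] dz -1.7
scene0 board v [-41.2  51.3] u [66.2 69.  79.8] ztop 255.4
 rim v [-57.1  66.7] u [-62.5  70.8] dz -3.1
top0 board v [-44.8  43.9] u [64.9 67.1 77.9] ztop 258.5
 rim v [-60.3  60. ] u [-64.1  67.1] dz -1.7
```

```bash
python3 -m inch '[[15,[0.21,0.06,0.3],0],[15,[0.21,0.06,0.8],0],[15,[0.21,0.06,1.4],0],[15,[0.21,0.06,1.9],0],[15,[0.21,0.06,2.2],0],[15,[0.21,0.06,2.3],0],[15,[0.21,0.06,2.36],0],[15,[0.21,0.06,2.4],0],[15,[0.21,0.06,2.4],0],[15,[0.21,0.06,2.4],0],[15,[0.21,0.06,2.4],0]]' 25; python3 - <<'E'
from m import *
import time
go(.5036,-.2473,.22,-12.9)
B=box(shot("scene")[1]); k=(B[...,0]>-110)&(B[...,0]<-40)&(abs(B[...,1])<85)&(B[...,2]>195)&(B[...,2]<235)
P=B[k]; print(np.round(np.percentile(P[:,2],[10,50,90]),1),np.round(np.percentile(P[:,1],[1,99]),1)); print(np.round(box(np.array(r.state()["ee_pos"])),1))
E
```

```text
time_s: 6.08
ee_pos: [0.5062, -0.2502, 0.2268]
orientation: [180.0, -0.1, -12.9]
force: [-0.6, 0.8, -1.3]
width: 0.0196
finger_force: 25.0
t 6.08 pos [ 0.5062 -0.2502  0.2268] [ 1.7997e+02 -6.0000e-02 -1.2880e+01] w 0.0196 F [-0.6  0.8 -1.3] -> shift [-0.13 -0.09  0.27] turn 0.0
[214.9 217.4 219.2] [-67.1  80.6]
[-18.    3.1 226.7]
```

```bash
python3 -m inch '[[15,[-0.03,-0.03,0.1],0],[15,[-0.03,-0.03,0.13],0],[15,[-0.03,-0.03,0.16],0],[15,[-0.03,-0.03,0.16],0]]'; python3 -m inch '[[15,[0,0,0.04],0],[15,[0,0,0.08],0],[15,[0,0,0.08],0],[15,[0,0,0.08],0]]'
```

```text
time_s: 6.47
ee_pos: [0.5052, -0.249, 0.2219]
orientation: [-180.0, 0.0, -12.9]
force: [-0.2, -0.5, -0.2]
width: 0.02
finger_force: 25.0
time_s: 6.8
ee_pos: [0.5054, -0.2491, 0.2201]
orientation: [-180.0, 0.0, -12.9]
force: [-0.8, 0.1, -1.6]
width: 0.0196
finger_force: 25.0
```

```bash
python3 -m inch '[[15,[0,0,0.04],0],[15,[0,0,0.08],0],[15,[0,0,0.08],0],[15,[0,0,0.08],0]]';  python3 -m inch '[[15,[0,0,0.04],0],[15,[0,0,0.08],0],[15,[0,0,0.08],0],[15,[0,0,0.08],0]]'
```

```text
time_s: 7.13
ee_pos: [0.5056, -0.2492, 0.2188]
orientation: [180.0, -0.1, -12.9]
force: [-0.8, 1.5, 2.9]
width: 0.0196
finger_force: 25.0
time_s: 7.47
ee_pos: [0.5058, -0.2488, 0.2173]
orientation: [180.0, -0.1, -12.9]
force: [-0.8, 2.9, 6.8]
width: 0.0196
finger_force: 25.2
```

```bash
python3 -m inch '[[21,[0,0,0],0],[22,[0,0,0.06],0],[23,[0,0,0.12],0],[24,[0,-0.02,0.18],0],[25,[0,-0.04,0.24],0],[26,[0,-0.06,0.3],0],[27,[0,-0.08,0.36],0],[28,[0,-0.1,0.42],0],[29,[0,-0.1,0.45],0],[30,[0,-0.1,0.45],0],[30,[0,-0.1,0.45],0],[30,[0,-0.1,0.45],0]]' 5; cat > chk.py <<'E'
from m import *
import sys
im,W=shot("scene"); save(cv2.resize(im[130:290,70:230],None,fx=3.5,fy=3.5),sys.argv[1])
B=box(W)-[1.6,4.9,-3]; im=im.astype(int)
m=(B[...,0]>-115)&(B[...,0]<64)&(abs(B[...,1])<90)&(B[...,2]>150)&(B[...,2]<222)&(im[...,1]>110)&(im[...,0]-im[...,2]>25)
P=B[m]; 
for _ in range(6):
    c=np.linalg.lstsq(np.c_[P[:,:2],np.ones(len(P))],P[:,2],rcond=None)[0]; e=abs(np.c_[P[:,:2],np.ones(len(P))]@c-P[:,2]); P=P[e<max(3,2.5*e.std())]
print(len(P),"tilt u",np.degrees(np.arctan(c[0])),"tilt v",np.degrees(np.arctan(c[1])),"top z at u=-20",c@[-20,0,1])
for lo in range(-110,60,20):
    q=P[(P[:,0]>=lo)&(P[:,0]<lo+20)]
    if len(q)>15: print("u",lo,len(q),np.round(np.percentile(q[:,1],[1,99]),1))
for lo in range(-80,80,20):
    q=P[(P[:,1]>=lo)&(P[:,1]<lo+20)]
    if len(q)>15: print("v",lo,len(q),np.round(np.percentile(q[:,0],[1,99]),1))
go(.5036,-.2473,.205,-12.9); print(np.round(box(np.array(r.state()["ee_pos"])),1))
E
python3 chk.py pics/c1.png
```

```text
time_s: 8.47
ee_pos: [0.5059, -0.2465, 0.2048]
orientation: [-180.0, 0.0, -12.9]
force: [0.4, -0.1, -0.4]
width: 0.0302
finger_force: 0.0
1536 tilt u 14.731515937240932 tilt v 0.12449479264939448 top z at u=-20 192.10412657190892
u -110 48 [-73.4  71.4]
u -90 317 [-75.1  73.7]
u -70 227 [-72.2  73.3]
u -50 201 [-32.7  74.1]
u -30 94 [ 0.8 76.1]
u -10 159 [-73.3  73.3]
u 10 217 [-72.7  73.7]
u 30 165 [-43.9  74.4]
u 50 108 [-74.7  74.1]
v -80 86 [-92.1  60.3]
v -60 73 [-91.5  19.2]
v -40 58 [-92.1  -8.3]
v -20 110 [-92.6  26.1]
v 0 253 [-92.1  57.9]
v 20 288 [-91.5  59.6]
v 40 363 [-91.8  59.8]
v 60 305 [-91.5  60. ]
t 8.52 pos [ 0.5059 -0.2465  0.2048] [-1.7998e+02  2.0000e-02 -1.2880e+01] w 0.0303 F [-0.6  0.1 -1.2] -> shift [-0.08  0.05 -0.01] turn 0.0
[-21.5   2.1 204.8]
```

The roof is down. Tilt is 14.7°, it is centred to about 0.3 mm, and it is square with a gap of a few mm. The picture went to a wrong path, so I'll release, lift clear and look then.

```bash
python3 -m inch '[[34,[0,0,0],0],[38,[0,0,0],0],[38,[0,0,-0.2],0],[38,[0,0,-0.6],0],[38,[0,0,-1.2],0],[38,[0,0,-2],0],[38,[0,0,-3],0],[38,[0,0,-4],0],[38,[0,-1.2,-5],0],[38,[0,-2.4,-5],0],[38,[-1.3,-3,-5],0],[38,[-2.6,-4,-5],0],[38,[-4,-5,-5],0],[38,[-5,-6,-5],0],[38,[-5,-6,-5],0],[38,[-5,-6,-5],0]]'; python3 chk.py c2.png; python3 - <<'E'
from m import *
W=shot("top")[1]; B=box(W); m=(B[...,0]>-115)&(B[...,0]<62)&(abs(B[...,1])<90)&(abs(B[...,2]-(192+(B[...,0]+20)*.268))<6); P=B[m]
print("top",m.sum(),np.round(np.percentile(P[:,1],[1,99]),1),np.round(np.percentile(P[:,0],[1,99]),1))
E
```

```text
time_s: 9.85
ee_pos: [0.4171, -0.0715, 0.3317]
orientation: [180.0, -0.2, -12.8]
force: [1.3, -0.7, 0.4]
width: 0.038
finger_force: 0.0
2182 tilt u 14.874864497669348 tilt v 0.0348865932744887 top z at u=-20 192.16007172028623
u -110 50 [-74.1  72.6]
u -90 315 [-74.8  74. ]
u -70 333 [-73.3  73.5]
u -50 320 [-74.4  73.9]
u -30 115 [-74.4  74.4]
u -10 199 [-74.1  74.2]
u 10 332 [-72.8  73.7]
u 30 337 [-74.9  73.1]
u 50 181 [-74.1  72.7]
v -80 209 [-91.4  60.3]
v -60 241 [-91.4  61.2]
v -40 234 [-92.3  57.8]
v -20 270 [-91.5  58.3]
v 0 273 [-91.9  55.9]
v 20 293 [-91.2  58.5]
v 40 354 [-91.8  60.1]
v 60 308 [-90.4  59.6]
t 9.9 pos [ 0.4179 -0.0726  0.3313] [179.94  -0.18 -12.82] w 0.0381 F [ 0.3 -0.1  1.3] -> shift [4.89 6.05 5.05] turn 0.1
[-171.5 -122.4  331.3]
top 1728 [ 3.8 73.5] [-90.6  60.6]
```

View pics/c2.png

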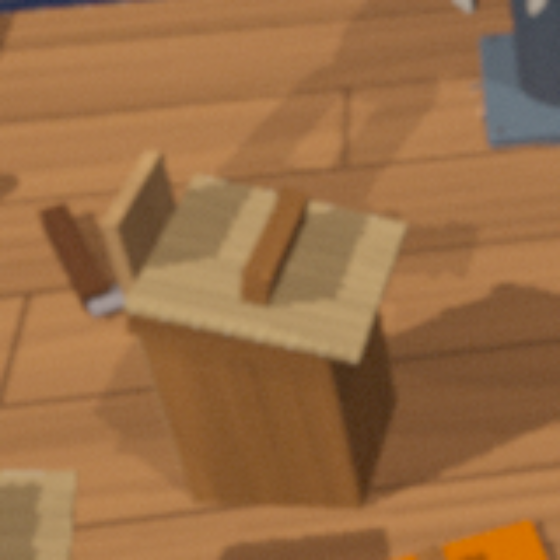

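The crop shows the roof (centre 265,265) lying flat on the slope, square with the box, close up to the back board at (140,215) and overhanging the front. The robot is clear of it.

```bash
python3 -c "
from bench import r
print(r.finish_job())"
```

```text
the job is handed in; nothing more can be done
None
```

The large roof lies flat on the nest box's slope, square and centred, with its rear edge a few mm from the back board and its front edge overhanging by about 25 mm; the small roof was not touched, and the job was handed in at about 10 s.

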